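Make up the edge-gluing kit and the joining kit

TASK

Make up two kits for the mirror-frame workers from the stock on the bench: in the blue tray the white glue bottle with the red nozzle, the seam roller and the scraper; in the yellow tray the small instant-glue bottle and the tape measure. Give each piece a compartment of its own, right down on the tray floor, with the bottles upright, the tape measure standing on its base, and the roller and scraper lying flat along their compartments the way up they lie now. The amber cleaner bottle and the masking tape belong to neither kit: leave them where they are.

Things in the scene. Friction and masses are not known exactly. Their poses are not given: they have to be found in the camera images.
- tray_blue: open blue plastic kit tray, loose, 600 g, 226 (x) by 158 mm (y), rim 28 mm high, walls and floor 4 mm thick. Two dividers along its y, 4 mm thick, tops 14 mm above the underside, part it into three equal compartments side by side in x, each 70 (x) by 150 mm (y), centred at x = -74, 0, +74 mm, y = 0. Origin: centre of the underside; z up
- tray_yellow: open yellow plastic kit tray, loose, 600 g, 226 (x) by 158 mm (y), rim 28 mm high, walls and floor 4 mm thick. Two dividers along its y, 4 mm thick, tops 14 mm above the underside, part it into three equal compartments side by side in x, each 70 (x) by 150 mm (y), centred at x = -74, 0, +74 mm, y = 0. Origin: centre of the underside; z up
- glue_bottle: white glue bottle with a red cap and pointed red nozzle, standing: straight round body 46 mm in diameter up to 74 mm high, red cap 25 to 29 mm across from 82 to 96 mm, nozzle tip at 112 mm; 140 g or so. Origin: centre of the underside; z up along the bottle
- instant_glue: small white instant-glue bottle with a blue label and a thin black nozzle, standing: round body 28 mm in diameter up to 44 mm high, nozzle tip at 80 mm; 35 g or so. Origin: centre of the underside; z up along the bottle
- roller: seam roller, lying: black rubber wheel (32 mm diameter, 43 mm over its steel fork) at its +x end, brown wooden handle at the -x end; x = -62 to +62 mm, 32 mm high, 130 g or so. Straight handle 25 mm in diameter, axis 16 mm above the underside, from x = -52 to +6 mm: grip there. Origin: underside, middle of its length; x along the handle towards the wheel, z up
- scraper: scraper lying flat: red plastic handle, 24 mm wide, 20 mm high, from x = -62 to +12 mm, then a steel blade up to 40 mm wide, 2 mm thick, 10 mm above the bench, out to x = +62 mm. 90 g, balance point near x = -16 mm. Origin: underside, middle of its length; x along the handle towards the blade, z up
- tape_measure: orange and black pocket tape measure standing on its base: case 60 mm (x) by 32 mm (y), 34 mm over the round badges on its sides, 56 mm high, with a small black lock button on top (to 60 mm) and a steel end hook at the +x end (to x = +36 mm). 150 g or so. Origin: centre of the underside; x towards the hook, z up
- cleaner: amber glass bottle of cleaner with paper label and black cap, standing among the stock; not for either kit. 44 mm in diameter, 95 mm high. Origin: centre of the underside; z up
- masking_tape: roll of cream masking tape lying flat at the back of the bench; not for either kit. 90 mm in diameter, 24 mm high. Origin: centre of the underside; z up
Not all that is in view belongs to the job. Of the things like the scraper, leave any that is green or pink; of the rest the larger one is meant.

How it is judged:
By the outcome, as a careful person would: the job done as asked, in the order asked, and still so for the second after the job is handed in, with the robot touching nothing.
It also fails if it takes over 120 s, if anything falls off the work surface, if the arm or the gripper's body presses on something with over 40 N, if the wrist force passes 120 N, or if a joint passes its speed limit or range.

ROBOT

A 6-joint arm with a two-finger parallel gripper is mounted at the origin on the work surface. World frame = base frame: x ahead of the robot, y to its left, z up, the work surface at z = 0. Lengths are in m, angles in rad, forces in N, time in s.
With the tool pointing down it reaches from about 0.35 to 0.8 m from the base axis. Payload 7.3 kg.
Tool frame: the origin (TCP) lies between the finger pads; the fingertips stand 19 mm ahead of it and the grasp point (between the pads) is the TCP; z points along the fingers, y is the line along which they close (so a half turn about z gives the same grasp; the last joint's range is limited). The gripper opens to 85 mm and grips with 20 to 120 N. Pads are 22 mm wide; open, the fingers measure 114 mm over their backs; the gripper's body (76 mm by 85 mm) begins 54 mm behind the grasp point. The pads swing forward as they close: fully open they stand 13 mm farther back than shut.
Start: joints at [-1.362, 0.342, 1.524, -0, 1.275, -0.146], TCP at [0.182, -0.492, 0.25] pointing down, gripper open.
Joint ranges: [-2.53, 2.53], [-0.77, 2.02], [0.04, 2.7], [-1, 4.14], [0.28, 2.66], [-3.11, 3.11]. Speed limits (rad/s): [2.57, 2.57, 3.14, 3.14, 3.14, 3.14].

INTERFACE

Orientations are given as a unit quaternion [w, x, y, z].
In Python, from plant import ctrl, viewer, order gives the robot as it stands.
- The arm moves only by the tool apply_moves, never from a script. Its argument "targets" is text: rows parted by semicolons, each of 6 numbers parted by spaces: the shift along the tool's x, y, z in cm, then the turn, a rotation vector about the tool's x, y, z in degrees. In form: dx dy dz rx ry rz; .... A call has 1 to 12 rows; each row shifts and turns the commanded pose from where the row before left it, along the tool's axes as they then stand; what a row does not reach is not made up. A row lasts 1/10 s, in which the tool goes at most 50 mm and 8.59 degrees, less where a joint would pass 70% of its speed; a pose out of reach is approached as far as the arm can. A call is refused whole if a number of a shift passes 5 or a number of a turn 8.59, either way. A call with a gripper value outside its range is refused whole. "jaw" is the opening, from 0 (shut) to 1 (fully open), set as the call begins (left out, the last holds). The fingers move at their own pace and stop on an object; "grip_force" is the grip in N (left out, the last holds). Time passes only in rows, so rows that do not move let the fingers close. It gives the time, the measured TCP pose, the force, the opening and the grip force at its end, in the units of the state.
- ctrl.state(): the state, without advancing time (a new reading comes with each control period).
- viewer.read_camera(name): name is "scene" or "top" or "wrist"; returns a dict with "color" (480x640x3 uint8, red, green, blue), "range_z" (480x640 float32, m along the optical axis (not along the pixel's ray), 0 where there is no reading), "vertical_fov" (degrees; the focal length in pixels is half the picture's height over the tangent of half this angle, whatever the lens; pixels are square), "cx", "cy" (the principal point, pixels), "dist_coeffs" ([k1, k2, p1, p2, k3] as OpenCV has them; the pictures are not rectified), "eye" and "orientation" of the camera in the world; the wrist camera has in their place "T_tool_cam" (4x4, takes a point from camera to tool coordinates, whose origin is the TCP and whose axes are the flange's). Camera axes: x right, y down, z forward; pixel columns grow to the right and rows downward; lengths in m; the calibration is good to about 2 mm. A picture is of the moment at which its call begins: read the wrist's pose just before it.
- order.sign_off(): hands the job in; it is judged then, once.
The state is a dict: "time": time; "joint_positions": joint angles; "qvel": joint speeds; "joint_torque": joint torques, N m; "tcp_pos": TCP position; "eef_rot": TCP orientation; "wrist_force": force on the tool from outside, world axes, zero at the start; "ft_torque": the same for the moment, N m; "width": opening from 0.0 (shut) to 1.0 (fully open); "grip_force": force on a finger pad.
Only numpy, scipy, OpenCV 4.12 (cv2) and the standard library are available. Lean on these libraries where they do the work, as an engineer would, in place of code of your own. Each camera call takes 0.05 s, during which the arm holds its last target. There are 200 camera calls.

## Working session

There is one attempt and no reset: what is moved stays moved. The work goes in short steps, Python scripts to look and compute and a tool call to move; the robot and the scene stay as the last step left them, time stands still between calls to the robot, and variables do not carry over. Pictures are saved under pics/ and viewed, at most 14 in all, crops included, and the job is handed in when it is done.

Besides the shell and the picture viewer there is one more tool, called after ">>>" as name(argument=value, ...) on one line, values as JSON. apply_moves: Moves the arm, as the interface text tells. Its arguments: {"type":"object","properties":{"targets":{"type":"string"},"jaw":{"type":"number"},"grip_force":{"type":"number"}},"required":["targets"]}

```bash
ls; mkdir -p pics; cat > h.py <<'E'
import numpy as np, cv2
from plant import ctrl, viewer, order
from scipy.spatial.transform import Rotation as R
def q2m(q): return R.from_quat([q[1],q[2],q[3],q[0]]).as_matrix()
def shot(name, save=None):
    s=ctrl.state(); c=viewer.read_camera(name)
    im=c["color"]; h=im.shape[0]; f=h/2/np.tan(np.radians(c["vertical_fov"])/2)
    K=np.array([[f,0,c["cx"]],[0,f,c["cy"]],[0,0,1]]); D=np.array(c["dist_coeffs"],float)
    T=np.eye(4)
    if name=="wrist":
        A=np.eye(4);A[:3,:3]=q2m(s["eef_rot"]);A[:3,3]=s["tcp_pos"];T=A@np.array(c["T_tool_cam"])
    else: T[:3,:3]=q2m(c["orientation"]);T[:3,3]=c["eye"]
    if save:
        cv2.imwrite("pics/"+save+".png",im[:,:,::-1]); np.savez("pics/"+save+".npz",im=im,z=c["range_z"],K=K,D=D,T=T)
    return dict(im=im,z=c["range_z"],K=K,D=D,T=T)
def load(n): return dict(np.load("pics/"+n+".npz"))
def cloud(c):
    h,w=c["z"].shape; u,v=np.meshgrid(np.arange(w),np.arange(h))
    p=cv2.undistortPoints(np.stack([u,v],-1).reshape(-1,1,2).astype(np.float64),c["K"],c["D"]).reshape(h,w,2)
    P=np.dstack([p,np.ones((h,w))])*c["z"][...,None]
    W=P@c["T"][:3,:3].T+c["T"][:3,3]; W[c["z"]==0]=np.nan
    return W
def proj(c,X):
    Ti=np.linalg.inv(c["T"]); r=cv2.Rodrigues(Ti[:3,:3])[0]
    return cv2.projectPoints(np.array(X,float).reshape(-1,3),r,Ti[:3,3],c["K"],c["D"])[0].reshape(-1,2)
E
python3 - <<'E'
from h import *
for n in("top","scene"):
    c=shot(n,n); print(n,c["T"].round(3).tolist(),c["K"][0,0])
s=ctrl.state(); print(s)
E
```

```text
pics
top [[-0.017, -0.99, 0.143, 0.316], [-1.0, 0.02, 0.017, 0.086], [-0.019, -0.143, -0.99, 1.331], [0.0, 0.0, 0.0, 1.0]] 536.3536136575883
scene [[0.001, 0.561, -0.828, 1.56], [1.0, 0.001, 0.002, 0.099], [0.002, -0.828, -0.561, 0.728], [0.0, 0.0, 0.0, 1.0]] 596.8943751457983
{'time': 0.1, 'joint_positions': array([-1.36200798e+00,  3.42666335e-01,  1.52487808e+00, -2.74423419e-05,
        1.27539032e+00, -1.46001585e-01]), 'qvel': array([ 9.52706225e-05, -2.46884250e-03, -1.62853635e-03, -4.67717573e-04,
        7.73545312e-05, -5.93329375e-04]), 'joint_torque': array([ 1.64175050e-03, -4.34446156e+01, -2.46490949e+01, -1.24540688e-04,
        4.65730278e-03,  8.20456449e-06]), 'tcp_pos': array([ 0.18232938, -0.49199163,  0.24970369]), 'eef_rot': array([-6.70300150e-04,  9.84305804e-01,  1.76469922e-01, -3.41805137e-05]), 'wrist_force': array([-0.58889698, -0.4490859 , -0.24846041]), 'ft_torque': array([-0.00755081, -0.01756152,  0.00017026]), 'grip_force': 0.0, 'width': 0.9978085789222642}
```

View pics/top.png

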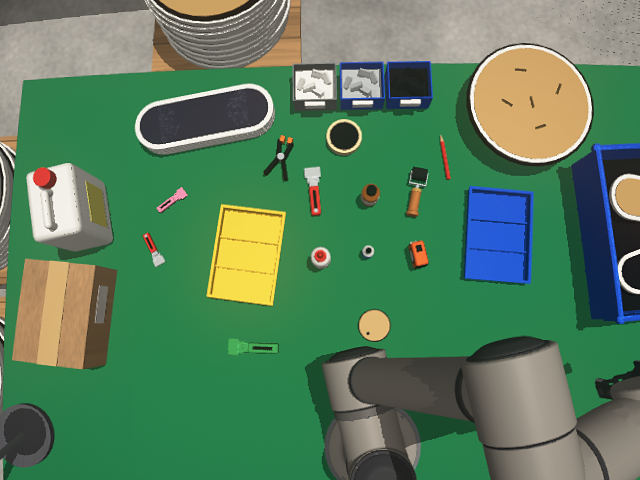

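View pics/scene.png

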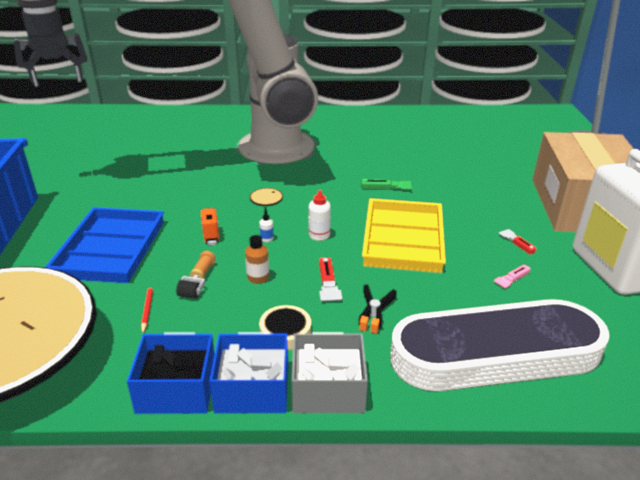

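Top view: the red scrapers are at (314,190), which is large, and (153,248), which is small. The green one at (253,348) and the pink one at (172,200) are excluded, so the large red one at (314,190) is meant. Glue is at (320,258), instant glue (368,252), tape (418,254), roller (416,190), blue tray (498,235) and yellow tray (246,255).

```bash
cat > m.py <<'E'
from h import *
def reg(n,box):
    c=load(n);W=cloud(c);x0,y0,x1,y1=box
    return c["im"][y0:y1,x0:x1].reshape(-1,3),W[y0:y1,x0:x1].reshape(-1,3)
B=dict(top=dict(glue=(305,240,335,275),inst=(358,240,380,262),tape=(405,235,432,272),roller=(400,162,432,220),scraper=(300,162,326,220),small=(140,228,168,268),blue=(458,180,540,290),yellow=(200,198,292,310),cleaner=(355,178,385,212)),
 scene=dict(glue=(303,188,335,244),inst=(255,205,277,245),tape=(198,203,222,246),roller=(172,248,220,302),scraper=(315,255,345,305),blue=(50,200,168,284),yellow=(358,196,450,274),small=(494,225,540,256),cleaner=(240,230,272,286)))
for n in B:
  for k,b in B[n].items():
    col,W=reg(n,b); m=np.isfinite(W[:,0]);W=W[m];col=col[m].astype(int)
    notgreen=~((col[:,1]>col[:,0]+25)&(col[:,1]>col[:,2]+15))
    s=W[notgreen&(W[:,2]>0.006)]
    r=cv2.minAreaRect(s[:,:2].astype(np.float32)*1000)
    print(n,k,len(s),"rect",np.round(r[0],1),np.round(r[1],1),round(r[2],1),"z95,max",(np.percentile(s[:,2],[50,95,100])*1000).round(1),"med",(np.median(s,0)*1000).round(1))
for n,b in (("top",(330,215,360,235)),("scene",(290,250,310,260))):
    W=reg(n,b)[1]; print(n,"table z",np.nanmedian(W[:,2])*1000)
c=load("top")["im"]; 
a=cv2.resize(c[155:225,290:340],None,fx=6,fy=6,interpolation=2); b=cv2.resize(c[215:285,130:180],None,fx=6,fy=6,interpolation=2)
cv2.imwrite("pics/scr.png",np.hstack([a,b])[:,:,::-1])
E
python3 m.py
```

```text
top glue 334 rect [456.2 116.4] [45.8 44.4] 16.6 z95,max [ 82.9 105.  115.8] med [452.1 115.9  82.9]
top inst 119 rect [469.9   2.3] [25.5 26.5] 86.6 z95,max [46.8 71.  86.8] med [467.5   3.   46.8]
top tape 405 rect [ 463.6 -119.1] [66.4 34.9] 13.7 z95,max [55.2 60.9 64.6] med [ 460.2 -116.4   55.2]
top roller 551 rect [ 620.3 -125.2] [ 44.2 123.2] 80.2 z95,max [26.6 33.8 38.1] med [ 624.1 -121.8   26.6]
top scraper 511 rect [629.9 133.2] [124.4  38.2] 1.7 z95,max [16.9 23.8 27. ] med [635.1 130.8  16.9]
top small 257 rect [492.1 540.6] [86.7 27.3] 23.8 z95,max [11.  18.5 21.2] med [487.6 540.1  11. ]
top blue 2962 rect [ 509.6 -330.9] [175.3 235.2] 83.9 z95,max [10.3 31.1 38. ] med [ 515.  -332.6   10.3]
top yellow 2588 rect [472.2 300.3] [166.8 232.1] 81.8 z95,max [11.5 31.2 36.1] med [476.  305.7  11.5]
top cleaner 325 rect [609.3  -6.8] [43.  41.5] 22.6 z95,max [ 70.4  97.3 100.5] med [602.3  -4.3  70.4]
scene glue 842 rect [467.3 117.6] [44.1 36.8] 88.5 z95,max [ 58.3  98.6 113.1] med [475.4 117.3  58.3]
scene inst 339 rect [547.4  -2.4] [ 28.  159.5] 85.6 z95,max [39.7 95.6 98.7] med [483.8   2.5  39.7]
scene tape 517 rect [ 467.  -119.1] [66.4 33.2] 12.8 z95,max [46.  59.  61.8] med [ 489.9 -115.4   46. ]
scene roller 841 rect [ 626.  -124.9] [ 44.4 127.4] 82.3 z95,max [24.4 32.1 35.4] med [ 643.6 -120.1   24.4]
scene scraper 618 rect [633.8 132.7] [125.1  38.8] 5.3 z95,max [15.4 22.5 25. ] med [647.5 132.8  15.4]
scene blue 3608 rect [ 559.7 -331.8] [169.  341.7] 84.7 z95,max [18.2 75.3 79.4] med [ 541.8 -332.4   18.2]
scene yellow 2945 rect [473.8 301.4] [163.7 241.4] 81.8 z95,max [15.  29.8 33.2] med [495.5 305.2  15. ]
scene small 277 rect [493.  544.5] [89.6 30.5] 27.2 z95,max [11.4 16.5 19.2] med [500.  543.6  11.4]
scene cleaner 972 rect [556.4  -6.4] [165.   42.9] 0.9 z95,max [49.2 94.4 98.7] med [626.2  -3.   49.2]
top table z 0.33818990609479904
scene table z 0.3023750061096342
```

View pics/scr.png

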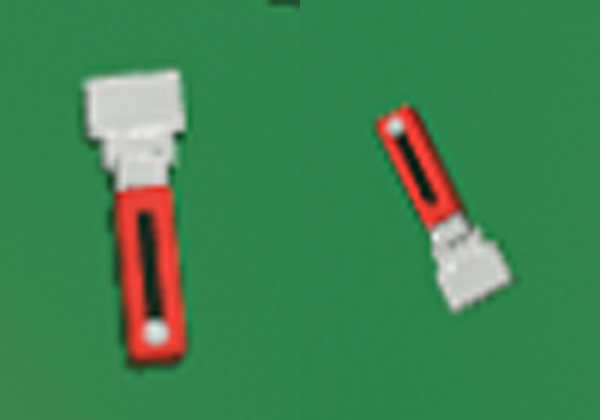

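The left crop is the large red scraper, about 125 mm long. The right one is the small one, about 87 mm, so it stays. Next I'll refine the yaws and tray poses from both views.

```bash
cat > m2.py <<'E'
from h import *
def plane(c,px,z):
    p=cv2.undistortPoints(np.array(px,float).reshape(-1,1,2),c["K"],c["D"]).reshape(-1,2)
    d=np.c_[p,np.ones(len(p))]@c["T"][:3,:3].T; o=c["T"][:3,3]
    return o+d*((z-o[2])/d[:,2])[:,None]
if __name__=="__main__":
  for n,bx in (("top",dict(blue=(458,180,540,290),yellow=(200,198,292,310))),("scene",dict(blue=(45,200,168,284),yellow=(358,196,450,274)))):
    c=load(n);im=c["im"].astype(int);r,g,b=im[...,0],im[...,1],im[...,2];W=cloud(c)
    for k,(x0,y0,x1,y1) in bx.items():
        m=(b>r+60)&(b>g+30) if k=="blue" else (r>b+80)&(g>b+60)&(r>150)
        z=np.zeros_like(m);z[y0:y1,x0:x1]=1;m=m&z
        q=W[m&(W[...,2]>.02)&(W[...,2]<.034)]
        rect=cv2.minAreaRect(q[:,:2].astype(np.float32)*1000); print(n,k,"rim cloud",np.round(rect[0],1),np.round(rect[1],1),round(rect[2],1),"z",np.median(q[:,2])*1000,"floor z",(np.percentile(W[m&(W[...,2]<.008)][:,2],50)*1000).round(1))
        # divider line/edges: fit long sides
        a=np.radians(rect[2]); e=np.array([np.cos(a),np.sin(a)]);f=np.array([-e[1],e[0]])
        L=(q[:,:2]*1000-np.array(rect[0]))@np.c_[e,f]
        for ax in (0,1):
            for s in(-1,1):
                h=rect[1][ax]/2; t=L[(L[:,ax]*s>h-14)&(abs(L[:,1-ax])<rect[1][1-ax]/2-18)]
                if len(t)>8:
                    p=np.polyfit(t[:,1-ax],t[:,ax],1);print("  side",ax,s,"off",p[1].round(1),"slope deg",np.degrees(p[0]).round(2),len(t))
  for n,bx in (("top",dict(tape=(405,235,432,272),roller=(400,162,432,220),scraper=(300,162,326,220))),("scene",dict(tape=(198,203,222,246),roller=(172,248,220,302),scraper=(315,255,345,305)))):
    c=load(n);W=cloud(c)
    for k,(x0,y0,x1,y1) in bx.items():
        q=W[y0:y1,x0:x1].reshape(-1,3);q=q[np.isfinite(q[:,0])]
        q=q[q[:,2]>dict(tape=.05,roller=.012,scraper=.006)[k]]*1000
        v=np.linalg.eigh(np.cov(q[:,:2].T))[1][:,1]; v*=np.sign(v[0]);m=q[:,:2].mean(0); f=np.array([-v[1],v[0]])
        t=(q[:,:2]-m)@v;s=(q[:,:2]-m)@f
        print(n,k,"yaw",np.degrees(np.arctan2(v[1],v[0])).round(1),"centre",(m+v*(t.min()+t.max())/2+f*(s.min()+s.max())/2).round(1),"len",np.ptp(t).round(1),np.ptp(s).round(1))
E
python3 m2.py
python3 -c "
from h import *
print(np.round(viewer.read_camera('wrist')['T_tool_cam'],3))"
```

```text
top blue rim cloud [ 509. -327.] [167.7 232.8] 83.7 z 28.117637945637707 floor z 4.3
  side 0 -1 off -77.9 slope deg -0.31 274
  side 0 1 off 79.4 slope deg -0.04 251
  side 1 -1 off -112.1 slope deg 0.06 167
  side 1 1 off 112.6 slope deg -0.11 155
top yellow rim cloud [472.5 300.3] [166.8 231.6] 81.8 z 27.91830147373542 floor z 4.0
  side 0 -1 off -79.2 slope deg 0.24 223
  side 0 1 off 78.3 slope deg 0.19 259
  side 1 -1 off -111.3 slope deg -0.11 143
  side 1 1 off 112.2 slope deg 0.24 152
scene blue rim cloud [ 509.2 -325.9] [166.5 240.1] 84.7 z 27.10606740076549 floor z 4.3
  side 0 -1 off -76.9 slope deg 0.27 356
  side 0 1 off 78.9 slope deg 0.47 257
  side 1 -1 off -114.1 slope deg -0.73 301
  side 1 1 off 110.0 slope deg -0.7 226
scene yellow rim cloud [473.8 301.4] [163.7 241.4] 81.8 z 27.678211435833045 floor z 4.5
  side 0 -1 off -78.1 slope deg 0.1 172
  side 0 1 off 77.5 slope deg 0.07 210
  side 1 -1 off -113.0 slope deg 0.13 295
  side 1 1 off 111.5 slope deg 0.01 245
top tape yaw 11.0 centre [ 460.9 -120.4] len 61.7 32.5
top roller yaw -12.8 centre [ 621.3 -123.6] len 124.9 44.7
top scraper yaw 4.0 centre [634.5 136.5] len 149.0 71.5
scene tape yaw 9.8 centre [ 465.6 -118.4] len 64.6 32.0
scene roller yaw -13.6 centre [ 625.7 -122.7] len 126.4 47.0
scene scraper yaw 5.3 centre [633.8 133. ] len 125.1 39.7
[[ 0.    -0.95  -0.313  0.08 ]
 [ 1.    -0.     0.001  0.   ]
 [-0.001 -0.313  0.95  -0.125]
 [ 0.     0.     0.     1.   ]]
```

```bash
cat > p.py <<'E'
import sys; from h import *
# usage: p.py x y z yaw  (mm, deg) -> tool-frame totals
s=ctrl.state(); M=q2m(s["eef_rot"]); t=np.array(s["tcp_pos"])
yaw=np.degrees(np.arctan2(M[1,0],M[0,0])); 
print("t",round(s["time"],2),"tcp mm",(t*1000).round(1),"yaw",yaw.round(1),"tilt",np.degrees(np.arccos(-M[2,2])).round(2),"q6",np.degrees(s["joint_positions"][5]).round(0),"w",round(s["width"],3),"grip",round(s["grip_force"],1),"F",s["wrist_force"].round(1))
a=[float(v) for v in sys.argv[1:]]
while a:
    x,y,z,w=a[:4];a=a[4:]
    d=M.T@(np.array([x,y,z])/1000-t)*100; n=max(1,int(np.ceil(np.linalg.norm(d)/4.8)))
    print("shift cm",d.round(2),"rows",n,"each",(d/n).round(2),"then rz",-(w-yaw)); 
    t=np.array([x,y,z])/1000; T=R.from_euler('z',w-yaw,degrees=True).as_matrix(); M=T@M; yaw=w
E
python3 p.py 457 117 200 20.4 457 117 62 20.4
```

```text
t 0.15 tcp mm [ 182.3 -492.   249.8] yaw 20.3 tilt 0.07 q6 -8.0 w 0.997 grip 0.0 F [-0.3  0.1 -0.3]
shift cm [ 46.91 -47.56   5.04] rows 14 each [ 3.35 -3.4   0.36] then rz -0.07156083102524136
shift cm [-0.    0.02 13.8 ] rows 3 each [-0.    0.01  4.6 ] then rz -0.0
```

>>> apply_moves(targets="3.35 -3.4 0.36 0 0 0;3.35 -3.4 0.36 0 0 0;3.35 -3.4 0.36 0 0 0;3.35 -3.4 0.36 0 0 0;3.35 -3.4 0.36 0 0 0;3.35 -3.4 0.36 0 0 0;3.35 -3.4 0.36 0 0 0;3.35 -3.4 0.36 0 0 0;3.35 -3.4 0.36 0 0 0;3.35 -3.4 0.36 0 0 0;3.35 -3.4 0.36 0 0 0;3.35 -3.4 0.36 0 0 0", jaw=1)

```text
time: 1.35
tcp_pos: [0.418, 0.032, 0.207]
eef_rot: [0.0, 0.984, 0.177, 0.0]
wrist_force: [2.0, -1.1, 0.6]
width: 0.998
grip_force: 0.0
```

>>> apply_moves(targets="0 0 0 0 0 0;0 0 0 0 0 0;0 0 0 0 0 0")

```text
time: 1.65
tcp_pos: [0.4172, 0.0293, 0.2069]
eef_rot: [0.0, 0.984, 0.176, -0.0]
wrist_force: [0.7, 0.3, 0.1]
width: 0.998
grip_force: 0.0
```

```bash
python3 p.py 457 117 200 20.4; python3 - <<'E'
from h import *
c=shot("wrist","w1")
E
```

```text
t 1.65 tcp mm [417.2  29.3 206.9] yaw 20.3 tilt 0.04 q6 63.0 w 0.998 grip 0.0 F [0.7 0.3 0.1]
shift cm [ 6.77 -6.85  0.69] rows 3 each [ 2.26 -2.28  0.23] then rz -0.10213576810807723
```

View pics/w1.png

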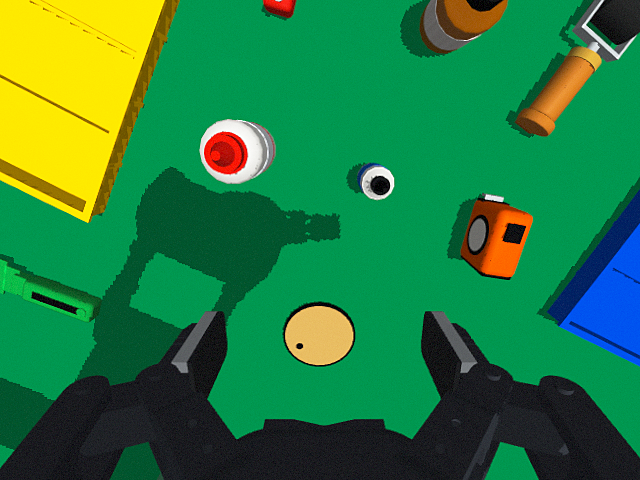

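The wrist view shows the glue at (235,152), instant glue at (376,182), tape measure at (497,235) with its hook end pointing up towards (490,198), and the roller handle at (557,92). Measuring these.

```bash
python3 - <<'E'
from h import *
c=load("w1");W=cloud(c)*1000
for k,(x0,y0,x1,y1),zl,zh in (("glue",(190,110,285,195),60,73),("glueneck",(190,110,285,195),84,97),("gluetop",(190,110,285,195),105,125),("inst",(345,155,405,210),30,48),("insttip",(345,155,405,210),60,90),("tape",(450,185,545,290),51,60),("rollerhandle",(505,30,605,145),15,32)):
    q=W[y0:y1,x0:x1].reshape(-1,3);q=q[(q[:,2]>zl)&(q[:,2]<zh)]
    r=cv2.minAreaRect(q[:,:2].astype(np.float32)); print(k,len(q),np.round(r[0],1),np.round(r[1],1),round(r[2],1),"zmax",q[:,2].max().round(1))
print("table",np.nanmedian(W[300:340,240:270,2]))
E
```

```text
glue 159 [464.6 101.1] [41.6 13. ] 26.4 zmax 73.0
glueneck 986 [457.2 115.5] [34.9 35.3] 53.5 zmax 97.0
gluetop 253 [457.5 115.3] [10.7 10.9] 33.5 zmax 114.0
inst 450 [471.5   1.4] [27.2 27.6] 38.1 zmax 48.0
insttip 132 [472.3   2.8] [12.3 10.2] 15.1 zmax 82.4
tape 2221 [ 461.7 -120.7] [61.3 32.1] 10.0 zmax 60.0
rollerhandle 3221 [ 608.3 -118.9] [35. 93.] 78.0 zmax 32.0
table 0.9161859688666674
```

>>> apply_moves(targets="2.24 -2.24 0 0 0 0;2.24 -2.24 0 0 0 0;2.24 -2.24 0 0 0 0;0 0 0 0 0 0;0 0 4 0 0 0;0 0 4 0 0 0;0 0 3 0 0 0;0 0 2 0 0 0;0 0 1.5 0 0 0;0 0 0 0 0 0")

```text
time: 2.7
tcp_pos: [0.4559, 0.1143, 0.0606]
eef_rot: [-0.0, 0.985, 0.175, -0.002]
wrist_force: [-0.1, 0.4, 0.6]
width: 0.999
grip_force: 0.0
```

>>> apply_moves(targets="0 0 0 0 0 0;0 0 0 0 0 0;0 0 0 0 0 0;0 0 0 0 0 0;0 0 0 0 0 0;0 0 0 0 0 0;0 0 0 0 0 0;0 0 0 0 0 0", jaw=0, grip_force=35)

```text
time: 3.5
tcp_pos: [0.458, 0.1161, 0.0632]
eef_rot: [0.0, 0.984, 0.177, 0.001]
wrist_force: [-0.9, -2.5, 5.2]
width: 0.531
grip_force: 35.3
```

>>> apply_moves(targets="0 0 -2 0 0 0;0 0 -4 0 0 0;0 0 -4 0 0 0;0 0 -2 0 0 0")

```text
time: 3.9
tcp_pos: [0.4583, 0.1165, 0.1855]
eef_rot: [0.0, 0.984, 0.177, 0.002]
wrist_force: [1.0, 0.3, -0.9]
width: 0.525
grip_force: 36.7
```

>>> apply_moves(targets="-0.2 2.4 0 0 0 0;-0.4 4.7 0 0 0 0;-0.4 4.7 0 0 0 0;-0.4 4.7 0 0 0 0;-0.4 4.7 0 0 0 0;-0.4 4.7 0 0 0 0;-0.4 4.7 0 0 0 0;-0.4 4.7 0 0 0 0;-0.4 4.7 0 0 0 0;-0.4 4.5 0 0 0 0;-0.2 2 0 0 0 0;0 0 0 0 0 0")

```text
time: 5.1
tcp_pos: [0.581, -0.3367, 0.1812]
eef_rot: [0.0, 0.985, 0.175, -0.0]
wrist_force: [0.1, 0.8, -1.7]
width: 0.525
grip_force: 36.8
```

```bash
python3 - <<'E'
from h import *
shot("wrist","w2"); print(ctrl.state()["joint_positions"].round(2))
E
python3 p.py 582.6 -334.2 70 20.4
```

```text
[-0.64  0.67  1.17  0.    1.3   0.58]
t 5.15 tcp mm [ 580.9 -334.6  181.3] yaw 20.2 tilt 0.07 q6 33.0 w 0.527 grip 36.8 F [ 0.1  0.9 -2. ]
shift cm [ 0.18  0.03 11.13] rows 3 each [0.06 0.01 3.71] then rz -0.17434484745649215
```

View pics/w2.png

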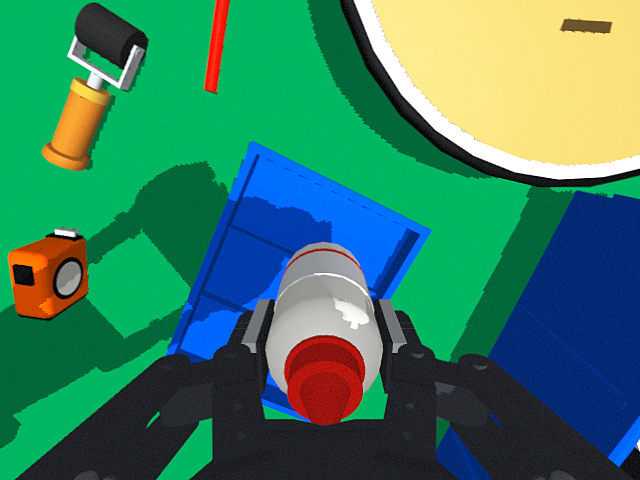

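The bottle is held at (325,310) above the tray's far compartment, and the tray edges match the estimate. Lowering it.

>>> apply_moves(targets="0.15 0 3 0 0 0;0 0 4 0 0 0;0 0 2.5 0 0 0;0 0 1 0 0 0;0 0 0.4 0 0 0;0 0 0.2 0 0 0;0 0 0 0 0 0;0 0 0 0 0 0")

```text
time: 5.95
tcp_pos: [0.5834, -0.3335, 0.0726]
eef_rot: [0.001, 0.984, 0.176, 0.001]
wrist_force: [-0.0, 0.4, -0.6]
width: 0.531
grip_force: 36.8
```

>>> apply_moves(targets="0 0 0.2 0 0 0;0 0 0.1 0 0 0;0 0 0 0 0 0;0 0 0 0 0 0")

```text
time: 6.35
tcp_pos: [0.5827, -0.3332, 0.0681]
eef_rot: [0.0, 0.984, 0.176, -0.0]
wrist_force: [-0.2, -0.2, -2.2]
width: 0.528
grip_force: 36.8
```

>>> apply_moves(targets="0 0 0.1 0 0 0;0 0 0 0 0 0;0 0 0 0 0 0")

```text
time: 6.65
tcp_pos: [0.5828, -0.3332, 0.0674]
eef_rot: [0.0, 0.984, 0.176, 0.0]
wrist_force: [-0.5, 0.5, 0.3]
width: 0.531
grip_force: 36.9
```

>>> apply_moves(targets="0 0 0 0 0 0;0 0 0 0 0 0;0 0 0 0 0 0;0 0 0 0 0 0;0 0 0 0 0 0;0 0 -4 0 0 0;0 0 -5 0 0 0;0 0 -5 0 0 0;0 0 0 0 0 0;0 0 0 0 0 0", jaw=0.85)

```text
time: 7.65
tcp_pos: [0.5832, -0.3334, 0.2089]
eef_rot: [0.001, 0.984, 0.176, 0.001]
wrist_force: [0.2, -0.1, -0.6]
width: 0.849
grip_force: 0.0
```

```bash
python3 - <<'E'
from h import *
c=shot("wrist","w3");W=cloud(c)*1000
m=(abs(W[...,0]-583)<40)&(abs(W[...,1]+334)<40)
q=W[m&(W[...,2]>103)&(W[...,2]<125)];print("tip",len(q),np.median(q,0),q[:,2].max())
E
python3 p.py 608 -121 200 -11.5 608 -121 60 -11.5
```

```text
tip 342 [ 585.13009233 -332.25684301  109.75158706] 118.32582783869455
t 7.7 tcp mm [ 582.5 -333.   206.9] yaw 20.3 tilt 0.02 q6 33.0 w 0.847 grip 0.0 F [ 0.3  0.3 -1.8]
shift cm [  9.76 -18.99   0.69] rows 5 each [ 1.95 -3.8   0.14] then rz 31.82798614667122
shift cm [ 0.  0. 14.] rows 3 each [0.   0.   4.67] then rz -0.0
```

>>> apply_moves(targets="2 -3.77 0 0 0 0;2 -3.77 0 0 0 0;2 -3.77 0 0 0 0;2 -3.77 0 0 0 0;2 -3.77 0 0 0 0;0 0 0 0 0 7.8;0 0 0 0 0 7.8;0 0 0 0 0 7.8;0 0 0 0 0 7.8;0 0 0 0 0 0;0 0 0 0 0 0")

```text
time: 8.8
tcp_pos: [0.6105, -0.1215, 0.2056]
eef_rot: [-0.0, 0.996, -0.093, -0.001]
wrist_force: [0.7, -0.1, -0.2]
width: 0.85
grip_force: 0.0
```

```bash
cat > lk.py <<'E'
import sys; from h import *
# lk.py name x0 x1 y0 y1 zl zh : wrist cloud in world box -> minAreaRect
n=sys.argv[1]; x0,x1,y0,y1,zl,zh=map(float,sys.argv[2:8])
c=shot("wrist",n);W=cloud(c)*1000
q=W[(W[...,0]>x0)&(W[...,0]<x1)&(W[...,1]>y0)&(W[...,1]<y1)&(W[...,2]>zl)&(W[...,2]<zh)]
r=cv2.minAreaRect(q[:,:2].astype(np.float32)); print(len(q),np.round(r[0],1),np.round(r[1],1),round(r[2],1),"z50/99",np.percentile(q[:,2],[50,99]).round(1))
E
python3 lk.py w4 540 720 -180 -70 8 45
python3 p.py 611 -121.7 60 -11
```

```text
4090 [ 623.2 -126.3] [ 43.5 122.9] 78.0 z50/99 [27.8 33.6]
t 8.85 tcp mm [ 610.6 -121.5  206. ] yaw -10.7 tilt 0.11 q6 82.0 w 0.851 grip 0.0 F [-0.6  0.1  1.1]
shift cm [7.00e-02 1.00e-02 1.46e+01] rows 4 each [0.02 0.   3.65] then rz 0.313062709054865
```

View pics/w4.png

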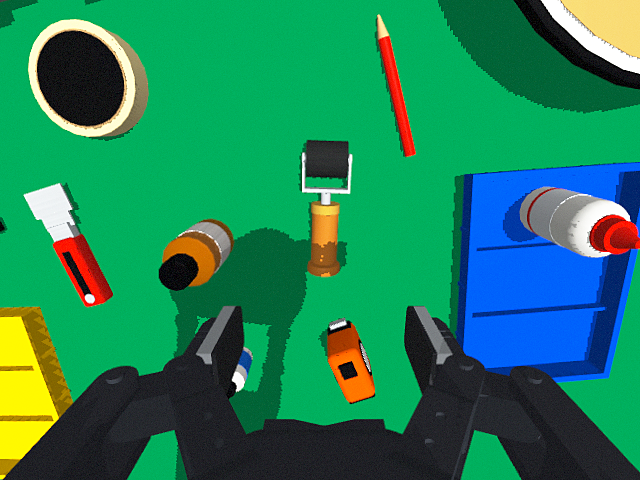

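The roller handle runs from (325,205) to (323,275), with the wheel at (327,160). The bottle stands in its compartment at (570,220). Going down to the roller.

>>> apply_moves(targets="0.1 0.2 4 0 0 1.3;0 0 5 0 0 0;0 0 4 0 0 0;0 0 3 0 0 0;0 0 1.5 0 0 0;0 0 0.6 0 0 0;0 0 0 0 0 0;0 0 0 0 0 0")

```text
time: 9.65
tcp_pos: [0.6127, -0.1241, 0.0277]
eef_rot: [0.0, 0.994, -0.106, 0.001]
wrist_force: [0.0, -0.2, 0.5]
width: 0.848
grip_force: 0.0
```

>>> apply_moves(targets="0 0 0 0 0 0;0 0 0.1 0 0 0;0 0 0 0 0 0;0 0 0 0 0 0", jaw=0.5)

```text
time: 10.05
tcp_pos: [0.6117, -0.1238, 0.0254]
eef_rot: [0.0, 0.994, -0.106, 0.0]
wrist_force: [-0.2, 0.6, -0.2]
width: 0.498
grip_force: 0.0
```

>>> apply_moves(targets="0 0 0.3 0 0 0;0 0 0 0 0 0;0 0 0 0 0 0;0 0 0 0 0 0;0 0 0 0 0 0;0 0 0 0 0 0;0 0 0 0 0 0;0 0 0 0 0 0", jaw=0, grip_force=50)

```text
time: 10.85
tcp_pos: [0.6117, -0.1238, 0.0221]
eef_rot: [0.0, 0.994, -0.106, 0.0]
wrist_force: [-0.3, 0.2, 0.4]
width: 0.276
grip_force: 49.0
```

>>> apply_moves(targets="0 0 -2 0 0 0;0 0 -4 0 0 0;0 0 -4 0 0 0;0 0 -3 0 0 0;0 0 0 0 0 0;0 0 0 0 0 0")

```text
time: 11.45
tcp_pos: [0.6113, -0.1237, 0.152]
eef_rot: [0.0, 0.994, -0.106, -0.0]
wrist_force: [-0.2, 0.6, -1.5]
width: 0.274
grip_force: 49.1
```

>>> apply_moves(targets="-2.16 4 0 0 0 0;-2.16 4 0 0 0 0;-2.16 4 0 0 0 0;-2.16 4 0 0 0 0;-2.16 4 0 0 0 0;-2.16 4 0 0 0 0;0 0 0 0 0 -8;0 0 0 0 0 -8;0 0 0 0 0 -8;0 0 0 0 0 -8;0 0 0 0 0 -8;0 0 0 0 0 -8")

```text
time: 12.65
tcp_pos: [0.4333, -0.3301, 0.1498]
eef_rot: [-0.002, 0.951, 0.31, -0.001]
wrist_force: [0.0, 0.3, -1.3]
width: 0.273
grip_force: 49.2
```

>>> apply_moves(targets="0 0 0 0 0 -8;0 0 0 0 0 -8;0 0 0 0 0 -8;0 0 0 0 0 -8;0 0 0 0 0 -8;0 0 0 0 0 -8;0 0 0 0 0 0;0 0 0 0 0 0;0 0 0 0 0 0")

```text
time: 13.55
tcp_pos: [0.4341, -0.3308, 0.1513]
eef_rot: [-0.001, 0.745, 0.667, -0.0]
wrist_force: [-0.3, 0.2, -1.4]
width: 0.272
grip_force: 49.2
```

```bash
python3 p.py 434 -330.7 70 84; python3 lk.py w5 395 475 -400 -220 105 175
```

```text
t 13.55 tcp mm [ 434.1 -330.8  151.3] yaw 83.7 tilt 0.08 q6 -39.0 w 0.272 grip 49.2 F [-0.3  0.2 -1.4]
shift cm [-0.    0.    8.13] rows 2 each [-0.    0.    4.07] then rz -0.32778895875833314
23508 [ 434.8 -317.1] [119.8  57.9] 86.6 z50/99 [157.5 172.3]
```

View pics/w5.png

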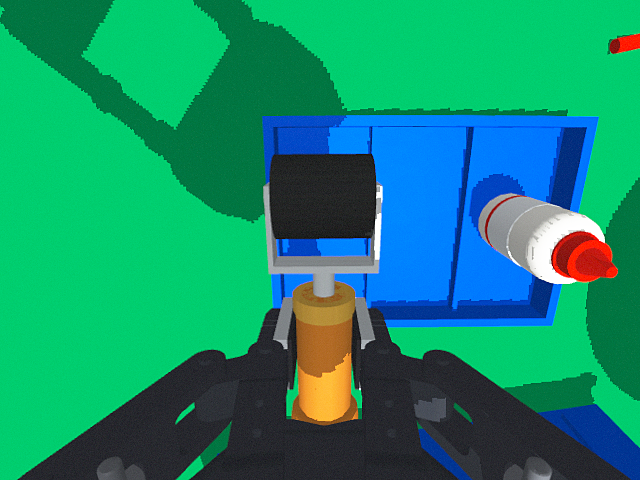

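The roller is in line with the left compartment (275–370 px). I'll check that it hangs level before lowering.

```bash
python3 - <<'E'
from h import *
W=cloud(load("w5"))*1000
for k,b in (("wheel",(195,200,290,360)),("handle back",(370,385,310,340)),("handle mid",(325,335,315,335)),("handle front",(305,312,315,335))):
    q=W[b[0]:b[1],b[2]:b[3]].reshape(-1,3); print(k,np.nanmedian(q,0).round(1), np.nanpercentile(q[:,2],98).round(1))
q=W[160:235,275:370].reshape(-1,3);print("wheel top",np.nanpercentile(q[:,2],[90,99]))
E
```

```text
wheel [ 440.5 -271.4  161.8] 163.1
handle back [ 432.3 -347.1  158. ] 159.3
handle mid [ 434.7 -324.3  158.2] 159.8
handle front [ 435.9 -314.2  159. ] 160.3
wheel top [162.22062156 163.05350806]
```

>>> apply_moves(targets="0 0 3 0 0 0;0 0 4 0 0 0;0 0 2.5 0 0 0;0 0 1.5 0 0 0;0 0 0.7 0 0 0;0 0 0 0 0 0;0 0 0 0 0 0;0 0 0 0 0 0")

```text
time: 14.4
tcp_pos: [0.4349, -0.3316, 0.0362]
eef_rot: [0.001, 0.744, 0.668, 0.0]
wrist_force: [0.6, -0.6, -0.8]
width: 0.272
grip_force: 49.3
```

>>> apply_moves(targets="0 0 0.5 0 0 0;0 0 0.2 0 0 0;0 0 0.1 0 0 0;0 0 0 0 0 0;0 0 0 0 0 0")

```text
time: 14.9
tcp_pos: [0.4344, -0.3311, 0.0271]
eef_rot: [0.0, 0.744, 0.668, -0.0]
wrist_force: [0.8, 0.2, -1.6]
width: 0.27
grip_force: 49.3
```

>>> apply_moves(targets="0 0 0.1 0 0 0;0 0 0 0 0 0;0 0 0 0 0 0")

```text
time: 15.2
tcp_pos: [0.4344, -0.3311, 0.0261]
eef_rot: [0.0, 0.744, 0.668, -0.0]
wrist_force: [0.4, 0.4, -1.7]
width: 0.273
grip_force: 49.3
```

>>> apply_moves(targets="0 0 0.08 0 0 0;0 0 0 0 0 0;0 0 0 0 0 0")

```text
time: 15.5
tcp_pos: [0.4344, -0.3311, 0.026]
eef_rot: [0.0, 0.744, 0.668, -0.0]
wrist_force: [-1.1, 0.7, 5.1]
width: 0.272
grip_force: 50.1
```

>>> apply_moves(targets="0 0 0 0 0 0;0 0 0 0 0 0;0 0 0 0 0 0;0 0 -1 0 0 0;0 0 -2 0 0 0;0 0 -4 0 0 0;0 0 -5 0 0 0;0 0 -5 0 0 0;0 0 0 0 0 0;0 0 0 0 0 0", jaw=0.38)

```text
time: 16.5
tcp_pos: [0.4347, -0.3314, 0.1971]
eef_rot: [0.002, 0.744, 0.668, 0.0]
wrist_force: [-0.0, -0.5, -1.0]
width: 0.381
grip_force: 0.0
```

```bash
python3 lk.py w6 402 470 -390 -253 11 45
python3 p.py 618 131 200 4
```

```text
4944 [ 437.5 -320.9] [ 63.1 144.3] 8.6 z50/99 [31.3 37.6]
t 16.55 tcp mm [ 434.1 -330.8  195.5] yaw 83.8 tilt 0.01 q6 -39.0 w 0.383 grip 0.0 F [-0.7 -0.1 -0.1]
shift cm [47.89 13.32 -0.46] rows 11 each [ 4.35  1.21 -0.04] then rz 79.82914596409213
```

>>> apply_moves(targets="4.36 1.17 0 0 0 0;4.36 1.17 0 0 0 0;4.36 1.17 0 0 0 0;4.36 1.17 0 0 0 0;4.36 1.17 0 0 0 0;4.36 1.17 0 0 0 0;4.36 1.17 0 0 0 0;4.36 1.17 0 0 0 0;4.36 1.17 0 0 0 0;4.36 1.17 0 0 0 0;4.36 1.17 0 0 0 0", jaw=0.7)

```text
time: 17.65
tcp_pos: [0.6133, 0.1337, 0.1931]
eef_rot: [-0.001, 0.744, 0.668, -0.002]
wrist_force: [0.9, -0.3, -0.2]
width: 0.7
grip_force: 0.0
```

>>> apply_moves(targets="0 0 0 0 0 8;0 0 0 0 0 8;0 0 0 0 0 8;0 0 0 0 0 8;0 0 0 0 0 8;0 0 0 0 0 8;0 0 0 0 0 8;0 0 0 0 0 8;0 0 0 0 0 8;0 0 0 0 0 7.5;0 0 0 0 0 0;0 0 0 0 0 0")

```text
time: 18.85
tcp_pos: [0.6133, 0.1319, 0.1938]
eef_rot: [0.0, 0.999, 0.04, -0.001]
wrist_force: [-0.2, -0.1, -0.1]
width: 0.699
grip_force: 0.0
```

```bash
python3 lk.py w7 550 710 90 180 6 32;python3 lk.py w7b 550 640 90 180 15 32; python3 p.py 614 131.7 60 4
```

```text
4221 [630.8 130.9] [121.9  39.5] 4.6 z50/99 [16.2 22.6]
1905 [605.5 128.9] [70.6 23.7] 4.8 z50/99 [20.8 22.6]
t 18.95 tcp mm [613.6 131.9 194.5] yaw 4.5 tilt 0.08 q6 91.0 w 0.697 grip 0.0 F [-0.3 -0.2  0. ]
shift cm [ 0.06  0.02 13.45] rows 3 each [0.02 0.01 4.48] then rz 0.47280496447151243
```

View pics/w7.png

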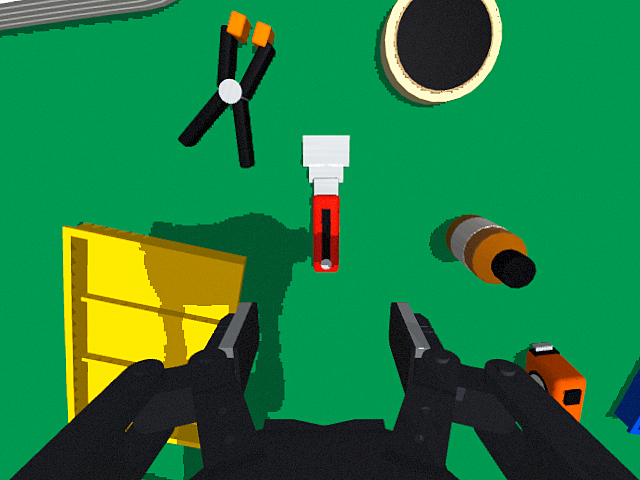

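The scraper handle is at (326,232), centred, with its blade up the image. Descending.

>>> apply_moves(targets="0 0.2 4 0 0 0;0 0 5 0 0 0;0 0 4 0 0 0;0 0 2.5 0 0 0;0 0 1 0 0 0;0 0 0.5 0 0 0;0 0 0 0 0 0;0 0 0 0 0 0", jaw=0.45)

```text
time: 19.75
tcp_pos: [0.6151, 0.1301, 0.0269]
eef_rot: [-0.0, 0.999, 0.038, 0.001]
wrist_force: [0.4, 0.3, 0.4]
width: 0.452
grip_force: 0.0
```

>>> apply_moves(targets="0 0 0.3 0 0 0;0 0 0 0 0 0;0 0 0 0 0 0")

```text
time: 20.05
tcp_pos: [0.6142, 0.13, 0.0227]
eef_rot: [0.0, 0.999, 0.038, 0.0]
wrist_force: [-0.4, -0.1, 0.9]
width: 0.448
grip_force: 0.0
```

>>> apply_moves(targets="0 0 0.2 0 0 0;0 0 0 0 0 0;0 0 0 0 0 0;0 0 0 0 0 0;0 0 0 0 0 0;0 0 0 0 0 0", jaw=0, grip_force=50)

```text
time: 20.65
tcp_pos: [0.6144, 0.1299, 0.0207]
eef_rot: [0.0, 0.999, 0.038, 0.001]
wrist_force: [0.8, 0.5, 6.0]
width: 0.27
grip_force: 50.5
```

>>> apply_moves(targets="0 0 -2 0 0 0;0 0 -4 0 0 0;0 0 -4 0 0 0;0 0 -3 0 0 0;0 0 0 0 0 0;0 0 0 0 0 0")

```text
time: 21.25
tcp_pos: [0.6136, 0.1299, 0.1499]
eef_rot: [0.0, 0.999, 0.038, -0.0]
wrist_force: [-0.6, 0.4, -2.0]
width: 0.271
grip_force: 49.9
```

```bash
python3 p.py 507.3 -344.5 151 84; python3 - <<'E'
from h import *
c=shot("wrist","w8");W=cloud(c)*1000
cv2.imwrite("pics/w8.png",c["im"][90:480,180:480,::-1])
E
```

```text
t 21.25 tcp mm [613.6 129.9 149.9] yaw 4.3 tilt 0.04 q6 91.0 w 0.271 grip 49.9 F [-0.6  0.4 -2. ]
shift cm [-14.18  46.5   -0.1 ] rows 11 each [-1.29  4.23 -0.01] then rz -79.67443078731307
```

View pics/w8.png

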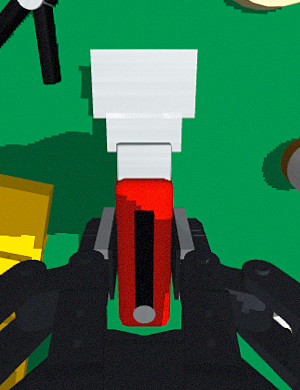

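```bash
python3 - <<'E'
from h import *
for n in("w8","w3"):
    c=load(n);W=cloud(c)
    # tool frame: from T and T_tool_cam
    Tt=np.array(viewer.read_camera("wrist")["T_tool_cam"]) if n=="w8" else Tt
    A=c["T"]@np.linalg.inv(Tt); P=(W-A[:3,3])@A[:3,:3]*1000
    P=P.reshape(-1,3); g=P[np.isfinite(P[:,0])&(P[:,2]<22)]
    col=c["im"].reshape(-1,3)[np.isfinite(P[:,0])&(P[:,2]<22)]; g=g[col.max(1)<110]
    print(n)
    for z in range(-90,25,10):
        q=g[(g[:,2]>=z)&(g[:,2]<z+10)&(g[:,1]<75)&(g[:,1]>-75)]
        if len(q)>10: print(z,len(q),"y",np.percentile(q[:,1],[.5,99.5]).round(),"x",np.percentile(q[:,0],[.5,99.5]).round())
E
```

```text
w8
-80 7799 y [-63.  64.] x [ 9. 20.]
-70 14305 y [-61.  61.] x [-3. 18.]
-60 11157 y [-55.  56.] x [-12.  18.]
-50 5963 y [-51.  51.] x [-12.  17.]
-40 7784 y [-46.  46.] x [-12.  13.]
-30 1982 y [-40.  41.] x [-10.  14.]
-20 1294 y [-24.  25.] x [-11.  11.]
-10 2782 y [-24.  25.] x [-31.  16.]
0 898 y [-24.  25.] x [-39.  43.]
10 112 y [-23.  24.] x [ 6. 25.]
w3
-80 7627 y [-67.  68.] x [ 8. 20.]
-70 15499 y [-67.  68.] x [-2. 18.]
-60 9645 y [-67.  68.] x [-12.  17.]
-50 10669 y [-67.  68.] x [-12.  14.]
-40 2643 y [-66.  67.] x [ 6. 14.]
-30 1315 y [-48.  50.] x [-11.  12.]
-20 1373 y [-49.  50.] x [-11.  11.]
-10 1103 y [-49.  50.] x [-11.  11.]
0 580 y [-47.  49.] x [-11.  11.]
```

The gripper's linkage would come close to the standing bottle, so I'll offset the scraper slightly away from it, to tray (-6,-7) mm.

>>> apply_moves(targets="-1.35 4.27 0 0 0 0;-1.35 4.27 0 0 0 0;-1.35 4.27 0 0 0 0;-1.35 4.27 0 0 0 0;-1.35 4.27 0 0 0 0;-1.35 4.27 0 0 0 0;-1.35 4.27 0 0 0 0;-1.35 4.27 0 0 0 0;-1.35 4.27 0 0 0 0;-1.35 4.27 0 0 0 0;-1.35 4.27 0 0 0 0")

```text
time: 22.45
tcp_pos: [0.5, -0.3508, 0.1483]
eef_rot: [-0.001, 0.999, 0.038, -0.001]
wrist_force: [0.4, -0.9, -1.3]
width: 0.269
grip_force: 49.9
```

>>> apply_moves(targets="0 0 0 0 0 -8;0 0 0 0 0 -8;0 0 0 0 0 -8;0 0 0 0 0 -8;0 0 0 0 0 -8;0 0 0 0 0 -8;0 0 0 0 0 -8;0 0 0 0 0 -8;0 0 0 0 0 -8;0 0 0 0 0 -7.7;0 0 0 0 0 0;0 0 0 0 0 0")

```text
time: 23.65
tcp_pos: [0.5009, -0.3492, 0.149]
eef_rot: [-0.001, 0.744, 0.668, -0.0]
wrist_force: [1.2, 0.3, -1.2]
width: 0.266
grip_force: 49.9
```

```bash
python3 p.py 500.5 -349.7 50 84; python3 - <<'E'
from h import *
c=shot("wrist","w9");W=cloud(c)*1000
q=W[(W[...,2]>135)&(W[...,2]<155)&(W[...,1]>-310)&(W[...,1]<-240)&(abs(W[...,0]-505)<50)]
r=cv2.minAreaRect(q[:,:2].astype(np.float32));print("blade",np.round(r[0],1),np.round(r[1],1),round(r[2],1),np.percentile(q[:,2],[5,50,95]))
q=W[(W[...,2]>24)&(W[...,2]<33)&(W[...,0]>380)&(W[...,0]<640)&(W[...,1]>-430)&(W[...,1]<-225)]
r=cv2.minAreaRect(q[:,:2].astype(np.float32));print("rim",np.round(r[0],1),np.round(r[1],1),round(r[2],1))
E
```

```text
t 23.65 tcp mm [ 500.9 -349.2  149. ] yaw 83.8 tilt 0.14 q6 -36.0 w 0.266 grip 49.9 F [ 1.2  0.3 -1.2]
shift cm [-0.06 -0.02  9.9 ] rows 3 each [-0.02 -0.01  3.3 ] then rz -0.17844142231064097
blade [ 506.6 -291.4] [39.5 40.3] 83.9 [139.23781905 140.28140935 142.17927237]
rim [ 508.7 -328.3] [164.9 233.5] 84.0
```

View pics/w9.png

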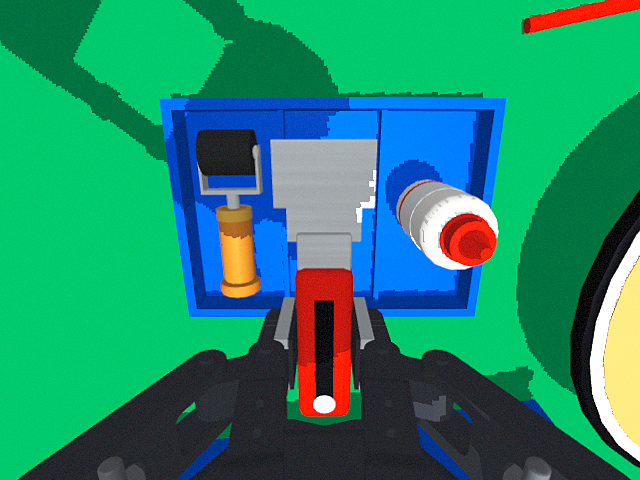

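The scraper is level and lined up with the middle compartment (285–380 px). The roller (225,210) and bottle (440,225) are settled. Lowering.

>>> apply_moves(targets="0 0 3 0 0 0;0 0 4 0 0 0;0 0 2.5 0 0 0;0 0 1.5 0 0 0;0 0 0.7 0 0 0;0 0 0.3 0 0 0;0 0 0 0 0 0;0 0 0 0 0 0")

```text
time: 24.5
tcp_pos: [0.502, -0.3502, 0.0316]
eef_rot: [0.001, 0.743, 0.669, 0.0]
wrist_force: [-0.5, 0.1, -1.3]
width: 0.269
grip_force: 49.9
```

>>> apply_moves(targets="0 0 0.1 0 0 0;0 0 0.1 0 0 0;0 0 0 0 0 0;0 0 0 0 0 0")

```text
time: 24.9
tcp_pos: [0.5014, -0.3497, 0.0284]
eef_rot: [0.0, 0.743, 0.669, -0.0]
wrist_force: [0.3, 0.6, -1.8]
width: 0.268
grip_force: 49.9
```

>>> apply_moves(targets="0 0 0.2 0 0 0;0 0 0.1 0 0 0;0 0 0 0 0 0;0 0 0 0 0 0")

```text
time: 25.3
tcp_pos: [0.5013, -0.3496, 0.0252]
eef_rot: [-0.0, 0.743, 0.669, -0.0]
wrist_force: [0.3, 0.7, -0.7]
width: 0.268
grip_force: 49.9
```

>>> apply_moves(targets="0 0 0.06 0 0 0;0 0 0 0 0 0;0 0 0 0 0 0")

```text
time: 25.6
tcp_pos: [0.5014, -0.3497, 0.0247]
eef_rot: [0.0, 0.743, 0.669, -0.0]
wrist_force: [-0.1, 0.1, -1.3]
width: 0.267
grip_force: 50.0
```

>>> apply_moves(targets="0 0 0.06 0 0 0;0 0 0 0 0 0;0 0 0 0 0 0")

```text
time: 25.9
tcp_pos: [0.5014, -0.3497, 0.0247]
eef_rot: [0.0, 0.743, 0.669, -0.0]
wrist_force: [-2.0, 1.5, 5.2]
width: 0.266
grip_force: 50.7
```

>>> apply_moves(targets="0 0 0 0 0 0;0 0 0 0 0 0;0 0 0 0 0 0;0 0 -1 0 0 0;0 0 -2 0 0 0;0 0 -4 0 0 0;0 0 -5 0 0 0;0 0 -5 0 0 0;0 0 0 0 0 0;0 0 0 0 0 0", jaw=0.34)

```text
time: 26.9
tcp_pos: [0.5018, -0.3499, 0.1962]
eef_rot: [0.002, 0.743, 0.669, 0.0]
wrist_force: [-0.2, -0.3, -0.4]
width: 0.338
grip_force: 0.0
```

```bash
python3 - <<'E'
from h import *
c=shot("wrist","w10");W=cloud(c)*1000
q=W[(abs(W[...,0]-507)<26)&(W[...,1]>-310)&(W[...,1]<-268)];print("blade z",np.percentile(q[:,2],[5,50,95]))
q=W[(abs(W[...,0]-500)<20)&(W[...,1]>-385)&(W[...,1]<-330)&(W[...,2]<60)];print("handle z",np.percentile(q[:,2],[5,50,95]))
q=W[(abs(W[...,0]-583)<40)&(abs(W[...,1]+334)<40)&(W[...,2]>103)];print("tip",np.median(q,0))
E
python3 p.py 471.5 2 195 84 471.5 2 32 84
```

```text
blade z [ 4.15094028 15.44182132 17.22994303]
handle z [ 4.16377357 24.11908767 26.18662744]
tip [ 549.83073786 -344.1467507   255.07673272]
t 26.95 tcp mm [ 501.1 -349.4  194.3] yaw 84.0 tilt 0.01 q6 -36.0 w 0.343 grip 0.0 F [ 0.1 -0.1 -0.6]
shift cm [34.64 -6.6  -0.08] rows 8 each [ 4.33 -0.82 -0.01] then rz 0.0293642405014225
shift cm [ 0.  -0.  16.3] rows 4 each [ 0.   -0.    4.07] then rz -0.0
```

>>> apply_moves(targets="4.33 -0.82 0 0 0 0;4.33 -0.82 0 0 0 0;4.33 -0.82 0 0 0 0;4.33 -0.82 0 0 0 0;4.33 -0.82 0 0 0 0;4.33 -0.82 0 0 0 0;4.33 -0.82 0 0 0 0;4.33 -0.82 0 0 0 0;0 0 0 0 0 0;0 0 0 0 0 0;0 0 0 0 0 0", jaw=0.75)

```text
time: 28.05
tcp_pos: [0.472, 0.001, 0.1933]
eef_rot: [-0.0, 0.743, 0.669, -0.001]
wrist_force: [-0.6, -0.2, -0.4]
width: 0.745
grip_force: 0.0
```

```bash
python3 lk.py w11 430 510 -40 40 28 48; python3 lk.py w11b 430 510 -40 40 58 90;python3 p.py 471.5 2 32 84
```

```text
471 [471.5   1.9] [27.5 27.3] 30.3 z50/99 [44.7 47.9]
269 [471.2   1.7] [14.2 14.3] 82.8 z50/99 [60.8 81.3]
t 28.15 tcp mm [472.2   0.5 193.6] yaw 83.9 tilt 0.06 q6 -3.0 w 0.751 grip 0.0 F [-0.5 -0.2 -0.8]
shift cm [ 0.14 -0.06 16.16] rows 4 each [ 0.04 -0.02  4.04] then rz -0.0751505023351342
```

>>> apply_moves(targets="0.1 0 3 0 0 0;0 0 4 0 0 0;0 0 4 0 0 0;0 0 3 0 0 0;0 0 1.5 0 0 0;0 0 0.6 0 0 0;0 0 0 0 0 0;0 0 0 0 0 0")

```text
time: 28.95
tcp_pos: [0.4729, 0.0021, 0.0338]
eef_rot: [0.001, 0.743, 0.669, 0.0]
wrist_force: [-0.5, 0.1, -1.5]
width: 0.752
grip_force: 0.0
```

>>> apply_moves(targets="0 0 0 0 0 0;0 0 0 0 0 0;0 0 0 0 0 0;0 0 0 0 0 0;0 0 0 0 0 0;0 0 0 0 0 0;0 0 0 0 0 0;0 0 0 0 0 0", jaw=0, grip_force=25)

```text
time: 29.75
tcp_pos: [0.4727, 0.0026, 0.0339]
eef_rot: [0.001, 0.743, 0.669, 0.0]
wrist_force: [-0.3, -0.8, 6.1]
width: 0.316
grip_force: 24.4
```

>>> apply_moves(targets="0 0 -2 0 0 0;0 0 -4 0 0 0;0 0 -4 0 0 0;0 0 -2 0 0 0;4.2 0.61 0 0 0 0;4.2 0.61 0 0 0 0;4.2 0.61 0 0 0 0;4.2 0.61 0 0 0 0;4.2 0.61 0 0 0 0;4.2 0.61 0 0 0 0;4.2 0.61 0 0 0 0;0 0 0 0 0 0")

```text
time: 30.95
tcp_pos: [0.5455, 0.2954, 0.1528]
eef_rot: [-0.0, 0.741, 0.671, 0.001]
wrist_force: [0.9, -0.2, -0.2]
width: 0.317
grip_force: 24.8
```

>>> apply_moves(targets="0 0 0 0 0 0;0 0 0 0 0 0")

```text
time: 31.15
tcp_pos: [0.5449, 0.2898, 0.1528]
eef_rot: [0.0, 0.743, 0.669, -0.001]
wrist_force: [0.3, 0.5, 0.2]
width: 0.32
grip_force: 24.8
```

```bash
python3 p.py 546.2 290.4 40 84;  python3 - <<'E'
from h import *
c=shot("wrist","w12")
E
```

```text
t 31.15 tcp mm [544.9 289.8 152.8] yaw 84.0 tilt 0.07 q6 27.0 w 0.32 grip 24.8 F [0.3 0.5 0.2]
shift cm [ 0.08  0.13 11.28] rows 3 each [0.03 0.04 3.76] then rz 0.00821575603400504
```

View pics/w12.png

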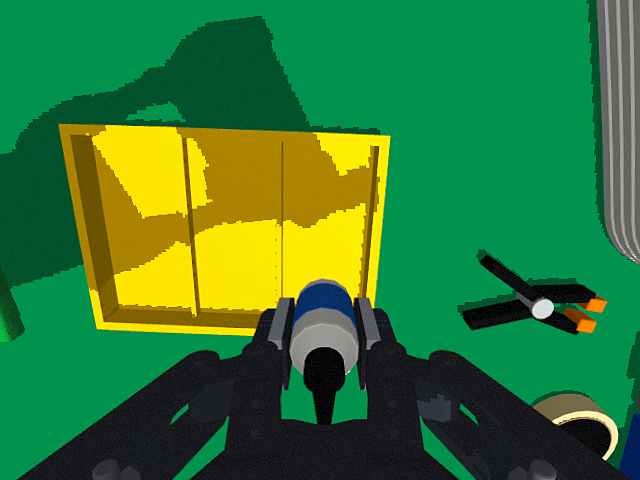

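The instant glue is held upright over the far yellow compartment (285–375 px). Lowering.

>>> apply_moves(targets="0.1 0.1 3 0 0 0;0 0 4 0 0 0;0 0 2.5 0 0 0;0 0 1 0 0 0;0 0 0.5 0 0 0;0 0 0.2 0 0 0;0 0 0 0 0 0;0 0 0 0 0 0;0 0 0 0 0 0")

```text
time: 32.1
tcp_pos: [0.5469, 0.2918, 0.0421]
eef_rot: [0.0, 0.743, 0.669, 0.001]
wrist_force: [-0.3, -0.2, -0.2]
width: 0.318
grip_force: 24.8
```

>>> apply_moves(targets="0 0 0.1 0 0 0;0 0 0 0 0 0;0 0 0 0 0 0")

```text
time: 32.4
tcp_pos: [0.5464, 0.2916, 0.0401]
eef_rot: [0.0, 0.743, 0.669, -0.0]
wrist_force: [0.3, 0.3, -1.0]
width: 0.318
grip_force: 24.8
```

>>> apply_moves(targets="0 0 0.15 0 0 0;0 0 0 0 0 0;0 0 0 0 0 0")

```text
time: 32.7
tcp_pos: [0.5464, 0.2915, 0.0384]
eef_rot: [-0.0, 0.743, 0.669, -0.0]
wrist_force: [0.4, -0.2, -1.1]
width: 0.318
grip_force: 24.8
```

>>> apply_moves(targets="0 0 0.06 0 0 0;0 0 0 0 0 0;0 0 0 0 0 0")

```text
time: 33.0
tcp_pos: [0.5465, 0.2916, 0.038]
eef_rot: [0.0, 0.743, 0.669, 0.0]
wrist_force: [0.1, 0.2, -0.9]
width: 0.319
grip_force: 25.0
```

>>> apply_moves(targets="0 0 0.08 0 0 0;0 0 0 0 0 0;0 0 0 0 0 0")

```text
time: 33.3
tcp_pos: [0.5465, 0.2916, 0.0379]
eef_rot: [0.0, 0.743, 0.669, 0.0]
wrist_force: [-2.3, -0.5, 5.7]
width: 0.322
grip_force: 25.5
```

>>> apply_moves(targets="0 0 0 0 0 0;0 0 0 0 0 0;0 0 0 0 0 0;0 0 0 0 0 0;0 0 -2 0 0 0;0 0 -4 0 0 0;0 0 -5 0 0 0;0 0 -5 0 0 0;0 0 0 0 0 0;0 0 0 0 0 0", jaw=0.45)

```text
time: 34.3
tcp_pos: [0.5468, 0.2917, 0.1985]
eef_rot: [0.001, 0.743, 0.669, 0.001]
wrist_force: [-0.1, 0.7, -0.1]
width: 0.446
grip_force: 0.0
```

```bash
python3 lk.py w13 500 590 250 340 60 100;python3 p.py 462.5 -120.3 197 84
```

```text
293 [546.1 290.5] [14.4 14.4] 84.3 z50/99 [64.  85.4]
t 34.35 tcp mm [546.  291.4 196.6] yaw 84.0 tilt 0.05 q6 27.0 w 0.452 grip 0.0 F [ 1.   0.3 -0.9]
shift cm [-4.182e+01 -4.020e+00 -2.000e-02] rows 9 each [-4.65 -0.45 -0.  ] then rz 0.030956229500120003
```

>>> apply_moves(targets="-4.65 -0.45 0 0 0 0;-4.65 -0.45 0 0 0 0;-4.65 -0.45 0 0 0 0;-4.65 -0.45 0 0 0 0;-4.65 -0.45 0 0 0 0;-4.65 -0.45 0 0 0 0;-4.65 -0.45 0 0 0 0;-4.65 -0.45 0 0 0 0;-4.65 -0.45 0 0 0 0", jaw=0.8)

```text
time: 35.25
tcp_pos: [0.461, -0.1218, 0.1954]
eef_rot: [-0.002, 0.743, 0.669, -0.001]
wrist_force: [0.9, -0.3, -0.5]
width: 0.801
grip_force: 0.0
```

>>> apply_moves(targets="0 0 0 0 0 8.2;0 0 0 0 0 8.2;0 0 0 0 0 8.2;0 0 0 0 0 8.2;0 0 0 0 0 8.2;0 0 0 0 0 8.2;0 0 0 0 0 8.2;0 0 0 0 0 8.2;0 0 0 0 0 8.1;0 0 0 0 0 0;0 0 0 0 0 0")

```text
time: 36.35
tcp_pos: [0.462, -0.1202, 0.196]
eef_rot: [-0.001, 0.996, 0.092, -0.001]
wrist_force: [1.4, -0.0, 0.3]
width: 0.797
grip_force: 0.0
```

```bash
python3 lk.py w14 410 520 -170 -70 40 58;python3 p.py 462.5 -120.3 40 10.3
```

```text
2444 [ 462.3 -121.8] [61.6 33.6] 11.8 z50/99 [56.1 57.9]
t 36.4 tcp mm [ 462.2 -120.3  196.3] yaw 10.5 tilt 0.11 q6 56.0 w 0.802 grip 0.0 F [0.4 0.5 0.2]
shift cm [ 0.06  0.02 15.62] rows 4 each [0.01 0.01 3.91] then rz 0.22205037833785823
```

View pics/w14.png

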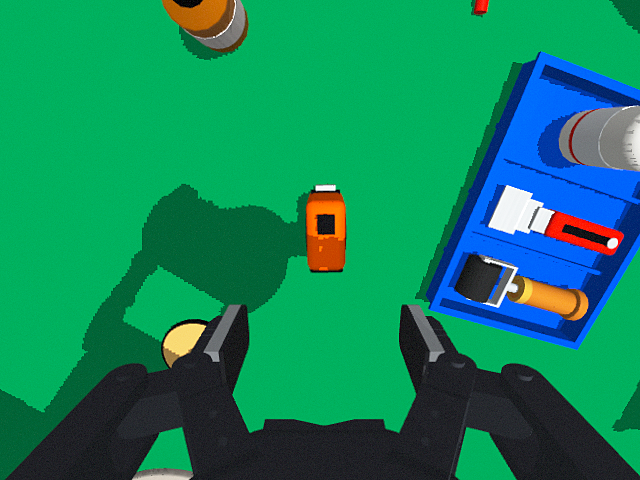

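The tape measure is at (326,230), square to the jaws, with its hook at the top (325,188). The blue tray holds its three pieces. Gripping.

>>> apply_moves(targets="0 0.1 3 0 0 0;0 0 4 0 0 0;0 0 4 0 0 0;0 0 3 0 0 0;0 0 1.2 0 0 0;0 0 0.6 0 0 0;0 0 0 0 0 0;0 0 0 0 0 0")

```text
time: 37.2
tcp_pos: [0.4637, -0.1218, 0.0403]
eef_rot: [0.001, 0.996, 0.09, 0.001]
wrist_force: [0.2, 1.1, 0.7]
width: 0.802
grip_force: 0.0
```

>>> apply_moves(targets="0 0 0 0 0 0;0 0 0 0 0 0;0 0 0 0 0 0;0 0 0 0 0 0;0 0 0 0 0 0;0 0 0 0 0 0;0 0 0 0 0 0;0 0 0 0 0 0", jaw=0, grip_force=45)

```text
time: 38.0
tcp_pos: [0.4633, -0.1217, 0.0401]
eef_rot: [0.0, 0.996, 0.09, 0.001]
wrist_force: [-0.3, -0.4, 5.4]
width: 0.369
grip_force: 45.2
```

>>> apply_moves(targets="0 0 -2 0 0 0;0 0 -4 0 0 0;0 0 -4 0 0 0;0 0 -2 0 0 0;0 0 0 0 0 0;0 0 0 0 0 0")

```text
time: 38.6
tcp_pos: [0.4624, -0.1213, 0.1588]
eef_rot: [-0.0, 0.996, 0.09, -0.0]
wrist_force: [-0.6, -0.6, -2.6]
width: 0.369
grip_force: 45.0
```

```bash
python3 p.py 399.8 311.6 160 81.8
```

```text
t 38.6 tcp mm [ 462.4 -121.3  158.8] yaw 10.3 tilt 0.02 q6 56.0 w 0.369 grip 45.0 F [-0.6 -0.6 -2.6]
shift cm [  1.61 -43.71  -0.12] rows 10 each [ 0.16 -4.37 -0.01] then rz -71.46747093485672
```

>>> apply_moves(targets="0.16 -4.37 0 0 0 0;0.16 -4.37 0 0 0 0;0.16 -4.37 0 0 0 0;0.16 -4.37 0 0 0 0;0.16 -4.37 0 0 0 0;0.16 -4.37 0 0 0 0;0.16 -4.37 0 0 0 0;0.16 -4.37 0 0 0 0;0.16 -4.37 0 0 0 0;0.16 -4.37 0 0 0 0")

```text
time: 39.6
tcp_pos: [0.3986, 0.3126, 0.157]
eef_rot: [0.001, 0.996, 0.09, -0.002]
wrist_force: [1.6, -0.3, -1.7]
width: 0.369
grip_force: 45.3
```

>>> apply_moves(targets="0 0 0 0 0 -8;0 0 0 0 0 -8;0 0 0 0 0 -8;0 0 0 0 0 -8;0 0 0 0 0 -8;0 0 0 0 0 -8;0 0 0 0 0 -8;0 0 0 0 0 -8;0 0 0 0 0 -7.5;0 0 0 0 0 0;0 0 0 0 0 0")

```text
time: 40.7
tcp_pos: [0.3996, 0.311, 0.1578]
eef_rot: [-0.0, 0.757, 0.654, -0.001]
wrist_force: [-0.0, 0.5, -1.7]
width: 0.368
grip_force: 45.4
```

```bash
python3 p.py 399.8 311.6 44.5 81.8;python3 - <<'E'
from h import *
c=shot("wrist","w15");W=cloud(c)*1000
q=W[(W[...,2]>168)&(W[...,2]<185)&(abs(W[...,0]-400)<40)&(abs(W[...,1]-312)<50)]
print(np.percentile(q,[2,50,98],axis=0).round(1))
q=W[(W[...,2]>24)&(W[...,2]<33)&(W[...,0]>345)&(W[...,0]<600)&(W[...,1]>200)&(W[...,1]<400)]
r=cv2.minAreaRect(q[:,:2].astype(np.float32));print("rim",np.round(r[0],1),np.round(r[1],1),round(r[2],1))
E
```

```text
t 40.7 tcp mm [399.6 311.  157.8] yaw 81.6 tilt 0.16 q6 38.0 w 0.368 grip 45.4 F [-0.   0.5 -1.7]
shift cm [ 0.09  0.04 11.33] rows 3 each [0.03 0.01 3.78] then rz -0.17422198553076385
[[377.9 282.9 169. ]
 [400.1 317.8 174.5]
 [424.7 339.8 183.8]]
rim [472.1 299. ] [164.6 233.5] 81.7
```

View pics/w15.png

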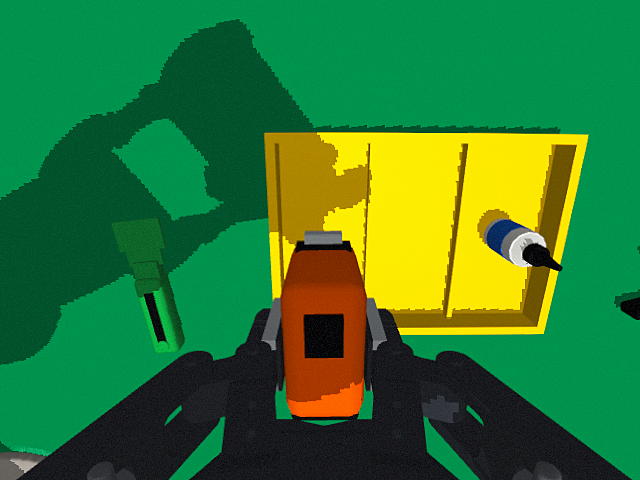

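The tape measure is upright over the near compartment (275–368 px), and the instant glue stands at (520,245). Lowering.

>>> apply_moves(targets="0 0 3 0 0 0;0 0 4 0 0 0;0 0 2.5 0 0 0;0 0 1 0 0 0;0 0 0.4 0 0 0;0 0 0.1 0 0 0;0 0 0 0 0 0;0 0 0 0 0 0;0 0 0 0 0 0")

```text
time: 41.65
tcp_pos: [0.4006, 0.3116, 0.05]
eef_rot: [0.0, 0.756, 0.655, 0.001]
wrist_force: [-0.3, 0.6, -1.5]
width: 0.369
grip_force: 45.5
```

>>> apply_moves(targets="0 0 0.15 0 0 0;0 0 0 0 0 0;0 0 0 0 0 0")

```text
time: 41.95
tcp_pos: [0.4002, 0.3113, 0.0477]
eef_rot: [0.0, 0.756, 0.655, -0.0]
wrist_force: [-0.7, 0.9, -1.7]
width: 0.37
grip_force: 45.5
```

>>> apply_moves(targets="0 0 0.08 0 0 0;0 0 0 0 0 0;0 0 0 0 0 0")

```text
time: 42.25
tcp_pos: [0.4001, 0.3113, 0.0468]
eef_rot: [0.0, 0.756, 0.655, -0.0]
wrist_force: [-0.1, 0.2, -2.1]
width: 0.362
grip_force: 45.5
```

>>> apply_moves(targets="0 0 0.15 0 0 0;0 0 0 0 0 0;0 0 0 0 0 0")

```text
time: 42.55
tcp_pos: [0.4001, 0.3113, 0.0453]
eef_rot: [0.0, 0.756, 0.655, -0.0]
wrist_force: [0.7, 0.4, -1.8]
width: 0.372
grip_force: 45.5
```

>>> apply_moves(targets="0 0 0.06 0 0 0;0 0 0 0 0 0;0 0 0 0 0 0")

```text
time: 42.85
tcp_pos: [0.4002, 0.3113, 0.0448]
eef_rot: [0.0, 0.756, 0.655, -0.0]
wrist_force: [0.4, 0.1, -0.6]
width: 0.365
grip_force: 45.5
```

>>> apply_moves(targets="0 0 0.08 0 0 0;0 0 0 0 0 0;0 0 0 0 0 0")

```text
time: 43.15
tcp_pos: [0.4002, 0.3114, 0.0441]
eef_rot: [0.0, 0.756, 0.655, 0.0]
wrist_force: [-1.5, -0.9, 1.8]
width: 0.369
grip_force: 45.8
```

>>> apply_moves(targets="0 0 0 0 0 0;0 0 0 0 0 0;0 0 0 0 0 0;0 0 0 0 0 0;0 0 -2 0 0 0;0 0 -4 0 0 0;0 0 -5 0 0 0;0 0 -5 0 0 0;0 0 -4 0 0 0;0 0 0 0 0 0", jaw=0.45)

```text
time: 44.15
tcp_pos: [0.4024, 0.3127, 0.2499]
eef_rot: [0.001, 0.756, 0.655, 0.006]
wrist_force: [0.3, -0.3, 0.9]
width: 0.45
grip_force: 0.0
```

>>> apply_moves(targets="-4 0 0 0 0 0;-4 0 0 0 0 0;-4 0 0 0 0 0;0 0 0 0 0 0;0 0 0 0 0 0")

```text
time: 44.65
tcp_pos: [0.383, 0.1921, 0.2436]
eef_rot: [-0.0, 0.756, 0.654, -0.0]
wrist_force: [0.4, 0.3, 0.2]
width: 0.452
grip_force: 0.0
```

```bash
python3 - <<'E'
from h import *
a=shot("top","t2");b=shot("scene","s2");W=shot("wrist","w16"); 
P=cloud(W)*1000; q=P[(abs(P[...,0]-400)<30)&(abs(P[...,1]-311)<40)&(P[...,2]>35)&(P[...,2]<75)]
print("tape",np.percentile(q[:,2],[10,50,90,99]).round(1))
P=cloud(a)*1000
def st(x,y,d,zl):
    q=P[(abs(P[...,0]-x)<d)&(abs(P[...,1]-y)<d)&(P[...,2]>zl)&(P[...,2]<130)];return len(q),(np.median(q,0).round(1),q[:,2].max().round(1)) if len(q) else None
print("glue",st(583,-333,35,80),"inst",st(546,291,30,50),"cleaner",st(604,-5,40,80))
x=cv2.resize(a["im"][150:320,190:550],(720,340)); y=b["im"][170:310,40:460]; y=cv2.resize(y,(720,240))
cv2.imwrite("pics/end.png",np.vstack([x,y])[:,:,::-1])
E
```

```text
tape [57.8 60.4 63.9 65.4]
glue (261, (array([ 579.1, -326.5,   89.6]), np.float64(121.8))) inst (69, (array([542.9, 287.8,  57.1]), np.float64(89.3))) cleaner (92, (array([608.6,  -6.8,  95. ]), np.float64(101.0)))
```

View pics/end.png

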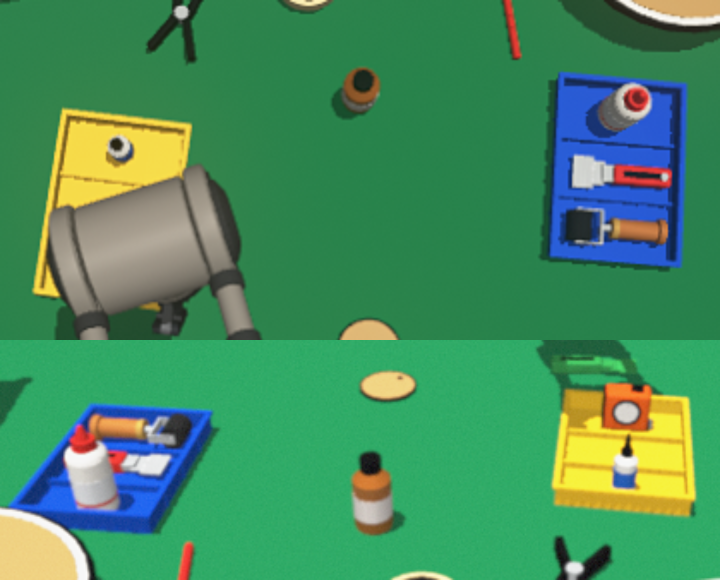

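All five pieces stand or lie in their own compartments: three in the blue tray and two in the yellow. The cleaner and masking tape haven't moved. Handing in.

```bash
python3 -c "
from plant import order
print(order.sign_off())"
```

```text
the job is handed in; nothing more can be done
None
```

Both kits are made up and the job is handed in at about 45 s of robot time: glue bottle, roller and scraper in the blue tray, instant glue and tape measure in the yellow, each in its own compartment; the sign-off gave no verdict.

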